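# Clamp the lid of an anaerobic culture jar

### The job

Seal the loaded culture jar by fingertip, without picking anything up: press the lid down by its centre button until it is fully home on the rim, push the clamp strap up and over until it stands upright on its stop above the button, then push the red cam lever outward and fully down so that the cam holds the lid tight. Do not lift, tip or shove the jar about, and leave the other things on the bench where they are.

Things in the scene. Friction and masses are not known exactly. Their poses are not given: they have to be found in the camera images.
- jar: Loose clear jar, 2 kg with the dishes in it, 102 mm wide; grey rim 112 mm wide, its top 122 mm up. Origin: centre of underside; z up. The strap's hinge line runs through the jar's middle along its y axis, 46 mm above the origin; before use the strap leans to the jar's -x side (roughly towards the robot). A sideways push of 10 N or more slides the jar.
- lid: Loose domed aluminium lid, 112 mm wide, 0.3 kg. Origin: centre of its flange's underside, 27 mm below the top of the button. Starts 4 mm proud of the rim on a stiff orange O-ring; a press of 6 to 9 N moves it down, and it stays. While it is proud the strap's cam cannot pass over the button. A brass vent tap 8 mm wide, 22 mm high, stands off its centre (22, -26 mm).
- lid_button (a point): Centre of the flat top, 22 mm wide, of the steel button in the middle of the lid: 153 mm above the jar's origin at the start, 149 mm when the lid is home.
- strap_crown (a point): Middle of the face to push, on the strap's crown (side away from the jar). A steel yoke: side plates 60 mm either side of the jar's axis and a crown (25 mm thick, 14 mm high, 124 mm long along jar y), centre line 127.8 mm from the hinge line; its half on jar -y has no lever above it. Site x axis: square to the face, into the strap; y: along the crown; z: from hinge to crown.
- strap (a joint): Strap angle, rad: 0 = leaning back on its open stop (1.0 rad from upright), grows as it swings up; 1.0 = upright over the lid, on its stop. Stays where it is left; 2 to 4 N square to the crown swing it, 6 to 11 N if pushed level while it leans far back.
- cam_head: Pivot pin of the cam lever, with the cam and lever it carries, at the middle of the crown: 127.8 mm from the hinge line, on the jar's axis 173.8 mm above its origin once the strap is upright. The strap is springy here: the pin rises about 2 mm as the cam presses on the button.
- lever_tip (a point): Point on the pressed (upper) face of the cam lever's red grip (50 mm long, 15 wide, 10 thick), 17 mm from its end, 92 mm out from the pivot and 10 mm above it when the lever is down. The lever swings in the strap's own plane, over the jar's +y side, so the grip moves outward (jar +y) as well as down. Strap upright and lever fully down: at jar y = 92 mm, z = 184 mm.
- cam_lever (a joint): Lever angle, rad: 0 = raised, its steel arm 0.85 rad above level; grows as it is pushed down and outward; 0.85 = fully down, arm level, on its stop. Stays where it is left. 1 to 10 N at the grip move it; it is firm from about 0.25 on, where the cam bears on the button, and past dead centre it holds by itself.
- rack: Bystander: blue wire tube rack, loose; leave it alone. Origin: centre of its underside.
- dish_a: Bystander: culture dish with pale medium, 90 mm wide, loose; leave it alone. Origin: centre of its underside.
- dish_b: Bystander: culture dish with pink medium, 90 mm wide, loose; leave it alone. Origin: centre of its underside.
- timer: Bystander: bench timer, loose; leave it alone. Origin: centre of its underside.
- cup_yellow: Bystander: yellow-lidded cup, loose; leave it alone. Origin: centre of its underside.
- cup_red: Bystander: red-lidded cup, loose; leave it alone. Origin: centre of its underside.
- forceps: Bystander: forceps, loose; leave it alone. Origin: centre of its underside.
- pen: Bystander: green pen, loose; leave it alone. Origin: centre of its underside.
- slides: Bystander: blue slide box, loose; leave it alone. Origin: centre of its underside.
There are look-alikes about, which are no part of the job. Leave any pink look-alike of the lid alone.

How it is judged:
On the way, in this order (a step that is already met when the one before it is completed fails the run):
1. the lid is pressed home on the rim (button top less than 1.5 mm above its home height) while the strap still leans back (z of lid_button in the frame of jar below 0.1505 m and value of joint strap below 0.6 rad), for 0.2 s.
2. the strap stands upright over the lid (within 0.1 rad of its stop), the lever still up (z of lid_button in the frame of jar below 0.1505 m and value of joint strap above 0.9 rad and value of joint cam_lever below 0.45 rad), for 0.2 s.
3. the cam lever is fully down (value of joint strap above 0.9 rad and value of joint cam_lever above 0.77 rad), for 0.2 s.
At the end, for the whole second after the job is handed in: Lid home on the rim (within 1.5 mm), strap upright within 0.1 rad, lever within 0.08 rad of fully down, the cam pressing on the lid with more than 8 N, jar upright and at rest (all of step 3 and z of lid_button in the frame of jar below 0.1505 m and contact force between cam_head and lid above 8 N and angle between jar's own z axis and vertical below 0.05 rad and linear speed of jar below 0.01 m/s); the robot touches nothing.
It fails at once if the jar is lifted, tipped or shoved more than 40 mm (height (world z) of jar above 0.012 m or angle between jar's own z axis and vertical above 0.15 rad or distance of jar from where it was at the start of the episode above 0.04 m).
It fails at once if the lid is lifted or pushed off the jar (z of lid_button in the frame of jar above 0.162 m or angle between lid_button's own z axis and vertical above 0.2 rad).
It fails at once if something else on the bench is moved more than 30 mm (distance of any of rack, dish_a, dish_b, timer, cup_yellow, cup_red, forceps, pen, slides from where it was at the start of the episode above 0.03 m).
It also fails if it takes over 58 s, if anything falls off the work surface, if the arm or the gripper's body presses on something with over 40 N, if the wrist force passes 120 N, or if a joint passes its speed limit or range.

### The arm

A 6-joint arm with a two-finger parallel gripper is mounted at the origin on a cart in front of the work surface, level with it; the furniture and walls round the work are solid. World frame = base frame: x ahead of the robot, y to its left, z up, the work surface at z = 0. Lengths are in m, angles in rad, forces in N, time in s.
With the tool pointing down it reaches from about 0.3 to 0.95 m from the base axis. Payload 3.1 kg.
Tool frame: the origin (TCP) lies on the centre line of the jaws, within the pads' length; the fingertips stand 22 mm ahead of it and the grasp point (between the pads) lies 3 mm ahead of it; z points along the fingers, y is the line along which they close (so a half turn about z gives the same grasp; the last joint's range is limited). The gripper opens to 85 mm and grips with 20 to 120 N. Pads are 22 mm wide; open, the fingers measure 114 mm over their backs; the gripper's body (76 mm by 85 mm) begins 54 mm behind the grasp point. The pads swing forward as they close: fully open they stand 13 mm farther back than shut.
Start: joints at [1.094, 0.308, 1.634, -0, 1.2, -0.07], TCP at [0.247, 0.574, 0.253] pointing down, gripper open.
Joint ranges: [-3.06, 3.06], [-0.79, 1.96], [0.05, 2.63], [-1.19, 4.34], [0.05, 2.64], [-2.94, 2.94]. Speed limits (rad/s): [2.79, 2.79, 3.14, 3.14, 3.14, 3.14].

### API

Orientations are given as a unit quaternion [w, x, y, z].
In Python, from cell import * gives the robot as it stands.
- The arm moves only by the tool drive_tool, never from a script. Its argument "motion" is a list of rows, each a list of 3 entries, a list of its own where there are three numbers: the shift along the tool's x, y, z in m, then the turn, a rotation vector about the tool's x, y, z in degrees, then the closure, from -1 (fully open) to 1 (shut), so that 0 is half open. In form: [[[tx, ty, tz], [rx, ry, rz], hand], ...]. A call has 1 to 8 rows; each row shifts and turns the commanded pose from where the row before left it, along the tool's axes as they then stand; what a row does not reach is not made up. A row lasts 1/10 s, in which the tool goes at most 50 mm and 8.59 degrees, less where a joint would pass 70% of its speed; a pose out of reach is approached as far as the arm can. A call is refused whole if a number of a shift passes 0.05 or a number of a turn 8.59, either way. A call with a gripper value outside its range is refused whole. The fingers move at their own pace and stop on an object; the grip force is fixed at half the most. Time passes only in rows, so rows that do not move let the fingers close. It gives the time, the measured TCP pose, the force, the opening and the grip force at its end, in the units of the state.
- get_state(): the state, without advancing time (a new reading comes with each control period).
- camera(name): name is "scene" or "top" or "wrist"; returns a dict with "img" (420x560x3 uint8, red, green, blue), "fx", "fy", "cx", "cy" (pixels), "D" ([k1, k2, p1, p2, k3] as OpenCV has them; the pictures are not rectified), "R" (3x3) and "t" (3): a world point X has camera coordinates R X + t. Camera axes: x right, y down, z forward; pixel columns grow to the right and rows downward; lengths in m; the calibration is good to about 2 mm. A picture is of the moment at which its call begins. There is no depth.
- finish_job(): hands the job in; it is judged then, once.
The state is a dict: "time": time; "joint_pos": joint angles; "qvel": joint speeds; "tau": joint torques, N m; "eef_pos": TCP position; "orientation": TCP orientation; "force": force on the tool from outside, world axes, zero at the start; "ft_torque": the same for the moment, N m; "gripper_width": opening from 0.0 (shut) to 1.0 (fully open); "grasp_force": force on a finger pad.
Only numpy, scipy, OpenCV 4.12 (cv2) and the standard library are available. Lean on these libraries where they do the work, as an engineer would, in place of code of your own. Each camera call takes 0.05 s, during which the arm holds its last target. There are 200 camera calls.

## Working session

There is one attempt and no reset: what is moved stays moved. The work goes in short steps, Python scripts to look and compute and a tool call to move; the robot and the scene stay as the last step left them, time stands still between calls to the robot, and variables do not carry over. Pictures are saved under pics/ and viewed, at most 10 in all, crops included, and the job is handed in when it is done.

Besides the shell and the picture viewer there is one more tool, called after "Emit:" as name(argument=value, ...) on one line, values as JSON. drive_tool: Moves the arm, as the interface text tells. Its arguments: {"type":"object","properties":{"motion":{"type":"array","items":{"type":"array"}}},"required":["motion"]}

```bash
mkdir -p pics
cat > h.py <<'E'
from cell import *
import numpy as np, cv2
def snap(n,f):
    c=camera(n); cv2.imwrite(f'pics/{f}.png',c['img'][:,:,::-1]); np.save(f'pics/{f}.npy',c,allow_pickle=True); return c
def load(f): return np.load(f'pics/{f}.npy',allow_pickle=True).item()
def K(c): return np.array([[c['fx'],0,c['cx']],[0,c['fy'],c['cy']],[0,0,1.]])
def proj(c,P):
    return cv2.projectPoints(np.array(P,float).reshape(-1,1,3),cv2.Rodrigues(np.array(c['R'],float))[0],np.array(c['t'],float),K(c),np.array(c['D'],float))[0].reshape(-1,2)
def ray(c,uv):
    p=cv2.undistortPoints(np.array([[uv]],float),K(c),np.array(c['D'],float))[0,0]
    R=np.array(c['R']);o=-R.T@np.array(c['t']);d=R.T@np.array([*p,1]);return o,d/np.linalg.norm(d)
def atz(c,uv,z):
    o,d=ray(c,uv);return o+d*(z-o[2])/d[2]
E
python3 - <<'E'
from h import *
a=snap('scene','s0');b=snap('top','t0')
for c in(a,b): print(-np.array(c['R']).T@c['t'],c['fx'])
s=get_state();print({k:np.round(v,3) for k,v in s.items()})
E
```

```text
[-0.1086782  -0.84722779  1.01766807] 504.9584841977579
[0.42411808 0.07453956 1.39480919] 463.7156432942142
{'time': np.float64(0.1), 'joint_pos': array([ 1.094,  0.309,  1.635, -0.   ,  1.2  , -0.07 ]), 'qvel': array([-0.002, -0.001, -0.002, -0.002, -0.   , -0.002]), 'tau': array([-0.0000e+00, -4.1641e+01, -2.7764e+01, -0.0000e+00,  4.0000e-03,
       -0.0000e+00]), 'eef_pos': array([0.247, 0.573, 0.252]), 'orientation': array([-0.   ,  0.202,  0.979, -0.001]), 'force': array([-0.266,  0.238, -0.889]), 'ft_torque': array([0.004, 0.003, 0.021]), 'grasp_force': np.float64(0.0), 'gripper_width': np.float64(1.001)}
```

View pics/s0.png

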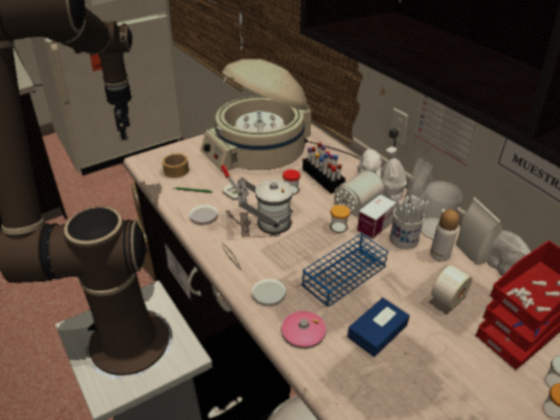

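View pics/t0.png

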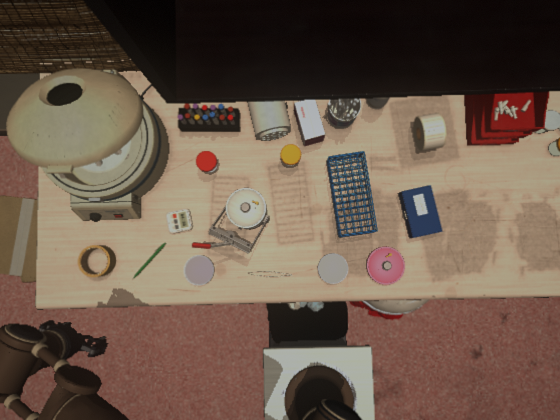

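Two things could be the lid: the grey lid on the jar (top 246,208; scene 273,190) and the pink look-alike (top 385,266; scene 303,328). The jar with the strap and red lever (top 205,245; scene 228,175) is the grey one. I'll check it in a close crop.

Run:
```python
from h import *
a=load('s0')['img'][150:250,200:320];b=load('t0')['img'][170:270,180:290]
A=cv2.resize(a,None,fx=6,fy=6,interpolation=cv2.INTER_CUBIC)
B=cv2.resize(b,None,fx=7,fy=6,interpolation=cv2.INTER_CUBIC)
B=cv2.resize(b,None,fx=6,fy=6,interpolation=cv2.INTER_CUBIC)
cv2.imwrite('pics/a.png',A[:,:,::-1]);cv2.imwrite('pics/b.png',B[:,:,::-1])
```

```text
(no output)
```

View pics/a.png

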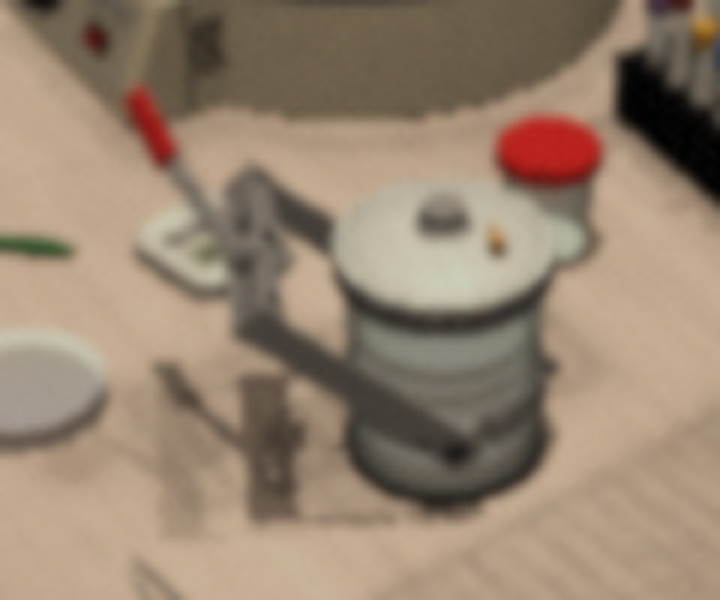

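View pics/b.png

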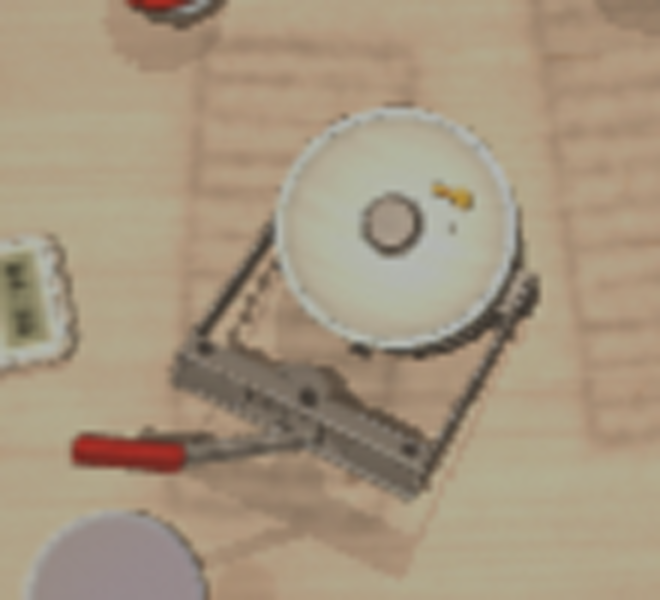

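```bash
cat > fit.py <<'E'
from h import *
from scipy.optimize import least_squares
t=load('t0');s=load('s0')
def cw(u,v,x0,y0): return ((u+.5)/6-.5+x0,(v+.5)/6-.5+y0)
Bt=cw(391,222,180,170);Bs=cw(442,207,200,150);L=cw(174,386,180,170);R=cw(413,499,180,170)
def pt(q,x,y,z):
    c,n=np.cos(q[2]),np.sin(q[2]);return [q[0]+c*x-n*y,q[1]+n*x+c*y,z]
def crown(r,tt,y,a=1.): return (-r*np.sin(a)+tt*np.cos(a),y,.046+r*np.cos(a)+tt*np.sin(a))
def f(q):
    P=[pt(q,0,0,.153),pt(q,*crown(.1348,-.0125,.062)),pt(q,*crown(.1348,-.0125,-.062))]
    return np.r_[2*(proj(t,P)-np.array([Bt,L,R])).ravel()*[1,1,.5,.5,.5,.5],2*(proj(s,P[:1])-[Bs]).ravel()]
if __name__=='__main__':
    r=least_squares(f,[*atz(t,Bt,.153)[:2],-.5]);q=r.x;print(q,np.round(r.fun,2))
    print('scene-only button',atz(s,Bs,.153),'top-only',atz(t,Bt,.153))
    P=[pt(q,0,0,.153),*[pt(q,*crown(a,b,c)) for a in(.1208,.1348) for b in(-.0125,.0125) for c in(-.062,.062)]]
    # lever tip approx: pivot r=.1278, arm .85 above level in strap plane
    for u,w in((.092,.010),(.109,.005)):
        yy=u*np.cos(.85)-w*np.sin(.85);rr=u*np.sin(.85)+w*np.cos(.85)
        P.append(pt(q,*crown(.1278+rr,0,yy)))
    P+= [pt(q,.022,-.026,.148)]
    for c,f0,x0,y0 in((t,'b',180,170),(s,'a',200,150)):
        im=cv2.imread(f'pics/{f0}.png')
        for p in proj(c,P):
            cv2.circle(im,tuple(int(v) for v in ((p-[x0,y0]+.5)*6-.5)),4,(255,0,255),1)
        cv2.imwrite(f'pics/{f0}2.png',im)
    A,B=cv2.imread('pics/a2.png'),cv2.imread('pics/b2.png')
    B=cv2.resize(B,(660,600));cv2.imwrite('pics/ab.png',cv2.resize(np.hstack([A[:480,80:600],B[60:540,40:560]]),(800,int(800*480/1040))))
    print(np.round(P,3))
E
python3 fit.py
```

```text
[ 0.55662634  0.1890103  -0.48483032] [ 1.06 -1.56 -1.17  2.35 -1.14  3.38  1.21 -1.14]
scene-only button [0.55351752 0.18751461 0.153     ] top-only [0.55455555 0.19047897 0.153     ]
[[0.557 0.189 0.153]
 [0.432 0.185 0.101]
 [0.49  0.294 0.101]
 [0.444 0.178 0.122]
 [0.502 0.288 0.122]
 [0.421 0.19  0.108]
 [0.479 0.3   0.108]
 [0.433 0.184 0.129]
 [0.491 0.294 0.129]
 [0.43  0.316 0.156]
 [0.43  0.333 0.161]
 [0.564 0.156 0.148]]
```

View pics/ab.png

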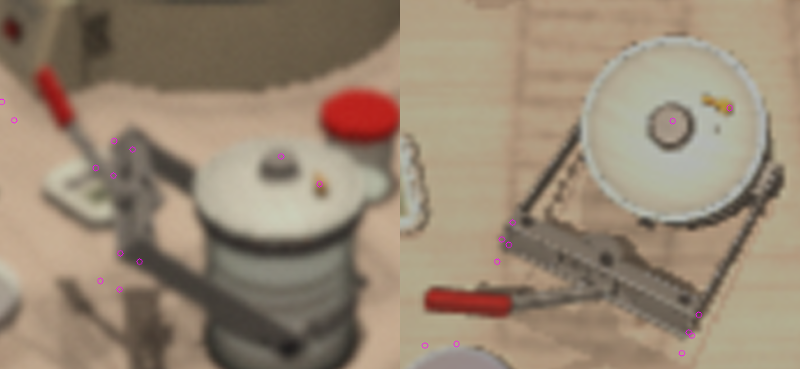

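```bash
cat > tri.py <<'E'
from fit import *
def tri(a,b):
    o1,d1=ray(t,a);o2,d2=ray(s,b)
    x=np.linalg.lstsq(np.c_[d1,-d2],o2-o1,rcond=None)[0]
    p,q=o1+x[0]*d1,o2+x[1]*d2
    return (p+q)/2,np.linalg.norm(p-q)
T=lambda u,v:cw(u,v,180,170)
S=lambda u,v:cw(u,v,200,150)
if __name__=='__main__':
    for n,a,b in(('button',T(391,222),S(442,207)),('lever end',T(75,450),S(137,97)),('grip inner',T(184,456),S(165,160)),('tap',T(460,197),S(496,235)),('crown -y low',T(413,499),S(240,333)),('crown +y',T(180,352),S(250,168))):
        print(n,*tri(a,b))
    def rt(q,a,b): return a,b
    def g(v):
        q=v[:3];lean=v[3]
        def lev(u,w):
            yy=u*np.cos(.85)-w*np.sin(.85);rr=u*np.sin(.85)+w*np.cos(.85)
            return pt(q,*crown(.1278+rr,0,yy,lean))
        B=pt(q,0,0,.153);C=[pt(q,*crown(.1348,-.0125,y,lean)) for y in(.062,-.062)]
        E=lev(.109,.005);G=lev(.059,.005)
        return np.r_[(proj(t,[B,E,G])-[Bt,T(75,450),T(184,456)]).ravel(),(proj(s,[B,E,G])-[Bs,S(137,97),S(165,160)]).ravel()]
    r=least_squares(g,[.555,.189,-.48,1.]);print(r.x,np.round(r.fun,1))
E
python3 tri.py
```

```text
button [0.55508077 0.19054282 0.15059177] 0.0006320290447900745
lever end [0.45721748 0.32758487 0.17589198] 0.0038906282709344547
grip inner [0.45132614 0.28304996 0.16471693] 0.001283546784529631
tap [0.56613445 0.15926935 0.14793148] 0.0012714789678264892
crown -y low [0.43250795 0.18403673 0.12734042] 0.004573673278908126
crown +y [0.50018008 0.28801994 0.13869246] 0.0016120362078373442
[ 0.55424793  0.18650236 -0.53498071  0.86012956] [ 1.5  0.1 -0.3  2.  -0.4 -2.2  0.4  0.1 -2.9 -1.8  1.9  0.3]
```

```bash
cat > fit2.py <<'E'
from tri import *
def pts(v):
    q=v[:3];lean=v[3];la=.85-v[4]
    def lev(u,w):
        yy=u*np.cos(la)-w*np.sin(la);rr=u*np.sin(la)+w*np.cos(la)
        return pt(q,*crown(.1278+rr,0,yy,lean))
    return [pt(q,0,0,.153),lev(.109,.005),lev(.059,.005),*[pt(q,*crown(.1348,-.0125,y,lean)) for y in(.062,-.062)]]
def g(v):
    P=pts(v)
    return np.r_[(proj(t,P)-[Bt,T(75,450),T(184,456),T(174,386),T(413,499)]).ravel(),(proj(s,P[:3])-[Bs,S(137,97),S(165,160)]).ravel()]
if __name__=='__main__':
    r=least_squares(g,[.555,.189,-.48,1.,0],loss='soft_l1');print(r.x,np.round(g(r.x),1))
    q=r.x[:3];l=r.x[3]
    im1=cv2.imread('pics/a.png');im2=cv2.imread('pics/b.png')
    C=[(a,b,c) for a in(.1208,.1348) for b in(-.0125,.0125) for c in(-.062,.062)]
    P=[pt(q,*crown(*c,l)) for c in C]
    for im,c,x0,y0 in((im1,s,200,150),(im2,t,180,170)):
        p=((proj(c,P)-[x0,y0]+.5)*6-.5).astype(int)
        for i in range(8):
            for j in range(i):
                if sum(m!=n for m,n in zip(C[i],C[j]))==1: cv2.line(im,tuple(map(int,p[i])),tuple(map(int,p[j])),(255,0,255) if C[i][1]>0 or C[j][1]>0 else (0,255,0),1)
    cv2.imwrite('pics/ab3.png',cv2.resize(np.hstack([im1[60:360,100:500],im2[300:600,60:460]]),None,fx=1,fy=1))
E
python3 fit2.py
```

```text
[ 0.55459418  0.18950313 -0.46607436  0.85190736  0.1432117 ] [ 0.4 -0.  -0.5  0.4 -0.1 -2.6 -0.2  0.1  0.7  0.6 -0.1 -0.4 -1.8 -0.9
  2.4  0.9]
```

View pics/ab3.png

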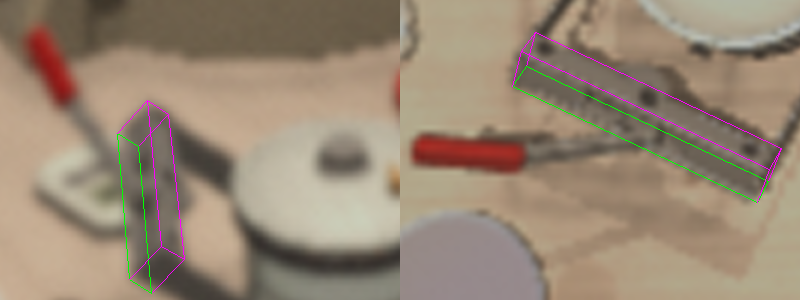

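The crop confirms the grey-lidded jar. The button is at about (0.555, 0.190), yaw about -0.47, and the strap leans about 0.86 rad to -x. Next I work out the move to above the button.

```bash
cat > p.py <<'E'
import sys
from h import *
from scipy.spatial.transform import Rotation as Ro
q=[.5547,.1895,-.475]
def rel(jx,jy,ztip,q=q):
    s=get_state();w=s['orientation'];R=Ro.from_quat([*w[1:],w[0]])
    c,n=np.cos(q[2]),np.sin(q[2])
    tgt=np.array([q[0]+c*jx-n*jy,q[1]+n*jx+c*jy,ztip+.022])
    d=tgt-s['eef_pos'];X=R.as_matrix()
    want=np.array([[-c,n,0],[-n,-c,0],[0,0,0]]);want=np.array([[-c,-0.,0],[0,0,0],[0,0,0]])
    xa=np.array([-c,-n,0]);za=np.array([0,0,-1.]);W=np.c_[xa,np.cross(za,xa),za]
    rv=np.degrees(Ro.from_matrix(X.T@W).as_rotvec())
    print('t',round(s['time'],2),'shift_mm',np.round(X.T@d*1000,1),'turn',np.round(rv,2),'F',np.round(s['force'],1),'w',round(s['gripper_width'],2),'tip jar',np.round([c*(s['eef_pos'][0]-q[0])+n*(s['eef_pos'][1]-q[1]),-n*(s['eef_pos'][0]-q[0])+c*(s['eef_pos'][1]-q[1]),s['eef_pos'][2]-.022],4))
if __name__=='__main__': rel(*map(float,sys.argv[1:4]))
E
python3 p.py 0 0 .2
```

```text
t 0.1 shift_mm [-434.5 -230.7   30.6] turn [-0.12 -0.    3.91] F [-0.3  0.2 -0.9] w 1.0 tip jar [-0.4492  0.2006  0.2301]
```

Emit:
drive_tool(motion=[[[-0.04,-0.023,0],[0,0,3.9],1],[[-0.042,-0.023,0],[0,0,0],1],[[-0.042,-0.023,0],[0,0,0],1],[[-0.042,-0.023,0],[0,0,0],1],[[-0.042,-0.023,0],[0,0,0],1],[[-0.042,-0.023,0],[0,0,0],1],[[-0.042,-0.023,0],[0,0,0],1],[[-0.03,-0.01,0],[0,0,0],1]])

```text
time: 0.9
eef_pos: [0.4587, 0.2735, 0.2528]
orientation: [-0.0, 0.236, 0.972, -0.001]
force: [0.1, 0.4, -0.3]
gripper_width: -0.002
grasp_force: 0.0
```

```bash
python3 p.py 0 0 .17
```

```text
t 0.9 shift_mm [-123.8  -30.5   60.9] turn [-0.09 -0.   -0.1 ] F [ 0.1  0.4 -0.3] w -0.0 tip jar [-0.1237  0.0308  0.2308]
```

Emit:
drive_tool(motion=[[[-0.04,-0.01,0],[0,0,0],1],[[-0.04,-0.01,0],[0,0,0],1],[[-0.04,-0.01,0],[0,0,0],1],[[-0.004,0,0.03],[0,0,0],1],[[0,0,0.027],[0,0,0],1],[[0,0,0],[0,0,0],1]])

```text
time: 1.5
eef_pos: [0.5511, 0.1915, 0.1912]
orientation: [-0.005, 0.236, 0.972, -0.003]
force: [-0.8, -0.3, 0.1]
gripper_width: -0.002
grasp_force: 0.0
```

```bash
python3 p.py 0 0 .155
python3 - <<'E'
from h import *
w=snap('wrist','w1');snap('scene','s1')
print(proj(w,[[.5547,.1895,.153]]))
E
```

```text
t 1.5 shift_mm [-4.2 -0.  14.2] turn [-0.41 -0.45 -0.06] F [-0.8 -0.3  0.1] w -0.0 tip jar [-0.0041  0.0002  0.1692]
[[273.26828023 269.85769053]]
```

View pics/w1.png

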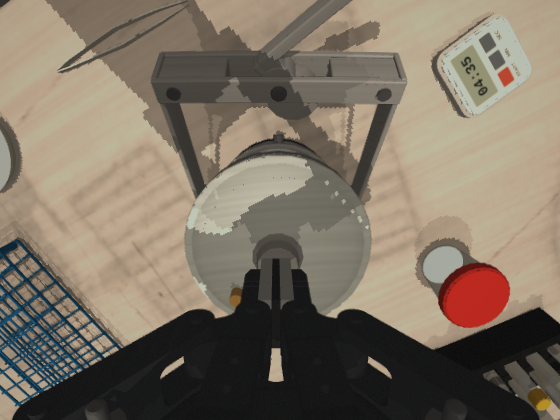

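The wrist view shows the grey lid below (circle x 185–371, top at y≈152). The crown spans (152,53)–(406,104) and is square in the picture. The button arc is at x 257–302, with the fingertips centred on it (x≈278). I'll refine the jar pose with these points.

Run:
```python
from fit2 import *
w=load('w1')
def res(v,full=False):
    q=v[:3]
    F=lambda a:pt(q,.056*np.cos(a),.056*np.sin(a),.129)
    A=np.linspace(0,2*np.pi,181)
    p=proj(w,[F(a) for a in A])
    # crown corners: t+ face & r+ face
    C=proj(w,[pt(q,*crown(.1348,-.0125,y,v[3])) for y in(-.062,.062)]+[pt(q,*crown(.1348,.0125,y,v[3])) for y in(-.062,.062)]+[pt(q,*crown(.1208,.0125,y,v[3])) for y in(-.062,.062)])
    b=proj(w,[pt(q,-.011,0,.153),pt(q,0,.011,.153),pt(q,0,-.011,.153)])
    return np.r_[p[:,0].min()-185,p[:,0].max()-371,p[:,1].min()-152,b[0,1]-236,(b[1,0]+b[2,0])/2-279.5,(C-[(152,53),(406,53),(155,80),(405,80),(157,104),(404,104)]).ravel()]
r=least_squares(res,[.5547,.1895,-.475,.87],loss='soft_l1')
print(r.x,np.round(res(r.x),1))
```

```text
[ 0.55253663  0.19390784 -0.47640365  0.83392998] [ 0.1  1.5 -1.5  8.1 -0.7  7.6 -3.2 -6.6 -3.1 -5.6  1.5  4.8  1.7  0.9
 -0.2 -3.1  0.1]
```

Emit:
drive_tool(motion=[[[-0.002,0,0.006],[-0.4,-0.4,0],1],[[0,0,0.005],[0,0,0],1],[[0,0,0.002],[0,0,0],1],[[0,0,0.001],[0,0,0],1],[[0,0,0],[0,0,0],1]])

```text
time: 2.1
eef_pos: [0.5565, 0.1923, 0.1824]
orientation: [0.004, 0.235, 0.972, 0.003]
force: [0.5, -0.4, 0.2]
gripper_width: 0.0
grasp_force: 0.0
```

```bash
python3 p.py 0 0 .149
```

```text
t 2.1 shift_mm [ 0.4 -3.4 11.4] turn [0.41 0.41 0.02] F [ 0.5 -0.4  0.2] w 0.0 tip jar [0.0003 0.0033 0.1604]
```

Emit:
drive_tool(motion=[[[0,-0.002,0.003],[0.4,0.4,0],1],[[0,0,0.002],[0,0,0],1],[[0,0,0.002],[0,0,0],1],[[0,0,0],[0,0,0],1]])

```text
time: 2.5
eef_pos: [0.5556, 0.1904, 0.1751]
orientation: [-0.0, 0.235, 0.972, -0.0]
force: [-0.1, 0.3, -0.4]
gripper_width: 0.002
grasp_force: 0.0
```

```bash
python3 p.py 0 0 .149
```

```text
t 2.5 shift_mm [ 0.4 -1.2  4.1] turn [-0.01 -0.01  0.  ] F [-0.1  0.3 -0.4] w 0.0 tip jar [0.0004 0.0012 0.1531]
```

Tracking settles well, and the tip is now at 0.153, right at the button. I press in small steps.

Emit:
drive_tool(motion=[[[0,0,0.001],[0,0,0],1],[[0,0,0.001],[0,0,0],1],[[0,0,0],[0,0,0],1]])

```text
time: 2.8
eef_pos: [0.5557, 0.1904, 0.1742]
orientation: [0.0, 0.235, 0.972, -0.0]
force: [-1.3, -0.3, 5.0]
gripper_width: -0.0
grasp_force: 2.4
```

Emit:
drive_tool(motion=[[[0,0,0.001],[0,0,0],1],[[0,0,0.001],[0,0,0],1],[[0,0,0],[0,0,0],1]])

```text
time: 3.1
eef_pos: [0.5557, 0.1905, 0.1722]
orientation: [0.0, 0.235, 0.972, 0.0]
force: [-2.7, -0.4, 4.8]
gripper_width: -0.001
grasp_force: 2.7
```

Emit:
drive_tool(motion=[[[0,0,0.001],[0,0,0],1],[[0,0,0],[0,0,0],1]])

```text
time: 3.3
eef_pos: [0.5557, 0.1904, 0.1713]
orientation: [0.0, 0.235, 0.972, 0.0]
force: [-2.0, -0.4, 5.4]
gripper_width: -0.003
grasp_force: 2.7
```

Emit:
drive_tool(motion=[[[0,0,0.001],[0,0,0],1],[[0,0,0.001],[0,0,0],1],[[0,0,0],[0,0,0],1]])

```text
time: 3.6
eef_pos: [0.5558, 0.1905, 0.171]
orientation: [-0.0, 0.235, 0.972, -0.0]
force: [-5.2, -1.0, 13.3]
gripper_width: -0.002
grasp_force: 6.7
```

Emit:
drive_tool(motion=[[[0,0,0.001],[0,0,0],1],[[0,0,0],[0,0,0],1]])

```text
time: 3.8
eef_pos: [0.5558, 0.1905, 0.171]
orientation: [0.0, 0.235, 0.972, -0.0]
force: [-6.9, -2.8, 18.2]
gripper_width: -0.002
grasp_force: 8.8
```

The lid is home: 18 N with the tip at 0.149. Next I retract and go behind the crown.

Emit:
drive_tool(motion=[[[0,0,-0.02],[0,0,0],1],[[0,0,-0.045],[0,0,0],1],[[0.045,-0.01,0],[0,0,0],1],[[0.045,-0.01,0],[0,0,0],1],[[0.045,-0.01,0],[0,0,0],1],[[0.015,-0.005,0],[0,0,0],1],[[0,0,0],[0,0,0],1],[[0,0,0],[0,0,0],1]])

```text
time: 4.6
eef_pos: [0.4074, 0.2281, 0.2327]
orientation: [0.001, 0.235, 0.972, 0.0]
force: [1.0, 1.0, 0.4]
gripper_width: -0.001
grasp_force: 0.0
```

```bash
python3 p.py -.145 -.037 .112
python3 - <<'E'
from fit2 import *
for n in('wrist','top'):snap(n,n+'2')
a=load('wrist2')['img'];b=load('top2')['img'][160:300,150:330]
cv2.imwrite('pics/c2.png',np.hstack([cv2.resize(a,(400,300)),cv2.resize(b,(386,300),interpolation=cv2.INTER_CUBIC)])[:,:,::-1])
E
```

```text
t 4.6 shift_mm [-3.5 -4.1 98.7] turn [0.09 0.11 0.04] F [1.  1.  0.4] w -0.0 tip jar [-0.1487 -0.033   0.2107]
```

View pics/c2.png

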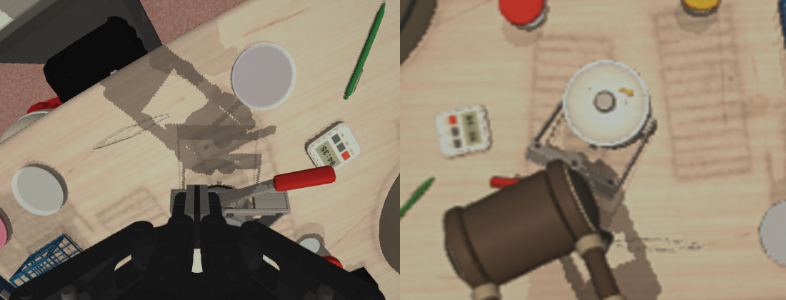

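The wrist view shows the crown from x=172 to 290 with the fingers at x≈197, so they are at jar y≈-35, clear of the lever. Now I go down.

Emit:
drive_tool(motion=[[[0,-0.002,0.035],[0,0,0],1],[[0,0,0.035],[0,0,0],1],[[0,0,0.026],[0,0,0],1],[[0,0,0],[0,0,0],1],[[-0.008,0,0],[0,0,0],1],[[-0.003,0,0],[0,0,0],1],[[0,0,0],[0,0,0],1]])

```text
time: 5.4
eef_pos: [0.4176, 0.2215, 0.1382]
orientation: [0.002, 0.236, 0.972, 0.001]
force: [0.4, -0.5, 0.3]
gripper_width: 0.003
grasp_force: 0.0
```

```bash
python3 p.py -.12 -.037 .112
python3 - <<'E'
import numpy as np
# tip-centre track: edge x(lean)-11mm, tip 13 mm below edge
for l in np.arange(.9,-.01,-.1):
    x=-.1348*np.sin(l)-.0125*np.cos(l);z=.046+.1348*np.cos(l)-.0125*np.sin(l);print(round(l,2),round(x-.011,4),round(z-.014,4))
E
```

```text
t 5.4 shift_mm [-16.5  -2.7   4.2] turn [ 0.19  0.17 -0.05] F [ 0.4 -0.5  0.3] w 0.0 tip jar [-0.1365 -0.0343  0.1162]
0.9 -0.1244 0.106
0.8 -0.1164 0.1169
0.7 -0.1074 0.127
0.6 -0.0974 0.1362
0.5 -0.0866 0.1443
0.4 -0.075 0.1513
0.3 -0.0628 0.1571
0.2 -0.05 0.1616
0.1 -0.0369 0.1649
0.0 -0.0235 0.1668
```

Emit:
drive_tool(motion=[[[-0.008,0,0.002],[0,0,0],1],[[-0.004,0,0],[0,0,0],1],[[-0.003,0,0],[0,0,0],1],[[0,0,0],[0,0,0],1]])

```text
time: 5.8
eef_pos: [0.429, 0.2141, 0.1345]
orientation: [0.0, 0.235, 0.972, 0.0]
force: [0.1, -0.3, 0.1]
gripper_width: 0.0
grasp_force: 0.0
```

Emit:
drive_tool(motion=[[[-0.003,0,0],[0,0,0],1],[[-0.003,0,0],[0,0,0],1],[[0,0,0],[0,0,0],1]])

```text
time: 6.1
eef_pos: [0.431, 0.2122, 0.134]
orientation: [-0.004, 0.236, 0.972, -0.0]
force: [-7.2, 4.0, 5.7]
gripper_width: 0.003
grasp_force: 4.0
```

Contact: the strap rises against the finger, so I follow the arc upward.

Emit:
drive_tool(motion=[[[-0.003,0,-0.004],[0,0,0],1],[[-0.004,0,-0.004],[0,0,0],1],[[-0.004,0,-0.004],[0,0,0],1],[[0,0,0],[0,0,0],1]])

```text
time: 6.5
eef_pos: [0.4404, 0.2072, 0.1465]
orientation: [-0.004, 0.236, 0.972, -0.0]
force: [-6.8, 3.3, 7.3]
gripper_width: -0.0
grasp_force: 4.5
```

```bash
python3 p.py -.0974 -.037 .1362
```

```text
t 6.5 shift_mm [-12.2  -0.5 -11.8] turn [-0.16 -0.43 -0.06] F [-6.8  3.3  7.3] w -0.0 tip jar [-0.1097 -0.0365  0.1245]
```

Run:
```python
from fit2 import *
for n in('wrist','scene'):snap(n,n+'3')
a=load('wrist3')['img'][60:360,100:400];b=load('scene3')['img'][155:245,210:310]
cv2.imwrite('pics/c3.png',np.hstack([cv2.resize(a,(360,360)),cv2.resize(b,(440,360),interpolation=cv2.INTER_CUBIC)])[:,:,::-1])
```

```text
(no output)
```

View pics/c3.png

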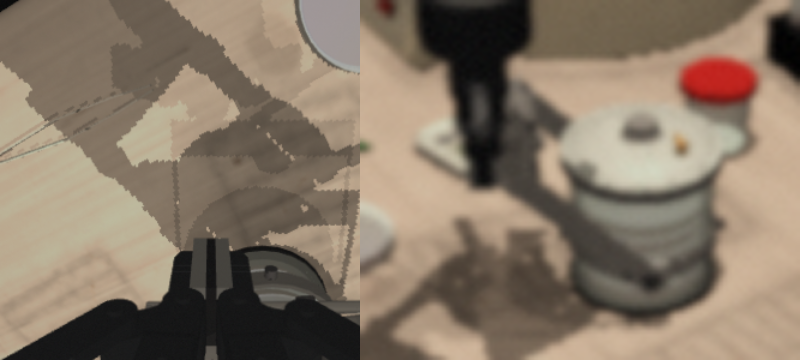

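The scene view shows the finger hanging on the robot side of the crown with its tip below it, and the strap is raised. The contact is right, so I go on along the arc.

Emit:
drive_tool(motion=[[[-0.006,0,-0.006],[0,0,0],1],[[-0.006,0,-0.006],[0,0,0],1],[[-0.006,0,-0.005],[0,0,0],1],[[-0.006,0,-0.004],[0,0,0],1],[[0,0,0],[0,0,0],1]])

```text
time: 7.1
eef_pos: [0.4655, 0.1954, 0.1678]
orientation: [0.0, 0.235, 0.972, 0.0]
force: [-1.5, 0.3, 0.2]
gripper_width: 0.001
grasp_force: 0.7
```

```bash
python3 p.py -.0628 -.037 .159
```

```text
t 7.1 shift_mm [-19.2  -1.4 -13.2] turn [ 0.03  0.04 -0.01] F [-1.5  0.3  0.2] w 0.0 tip jar [-0.082  -0.0355  0.1458]
```

Emit:
drive_tool(motion=[[[-0.006,0,-0.005],[0,0,0],1],[[-0.007,0,-0.004],[0,0,0],1],[[-0.007,0,-0.004],[0,0,0],1],[[-0.007,0,-0.003],[0,0,0],1],[[-0.006,0,-0.002],[0,0,0],1],[[0,0,0],[0,0,0],1]])

```text
time: 7.7
eef_pos: [0.4958, 0.18, 0.1859]
orientation: [0.001, 0.236, 0.972, 0.0]
force: [0.6, 0.4, -0.4]
gripper_width: 0.002
grasp_force: 0.0
```

```bash
python3 p.py -.0235 -.037 .1668
```

```text
t 7.7 shift_mm [-24.5  -1.6  -2.9] turn [ 0.06  0.11 -0.03] F [ 0.6  0.4 -0.4] w 0.0 tip jar [-0.048  -0.0354  0.1639]
```

Emit:
drive_tool(motion=[[[-0.006,0,-0.002],[0,0,0],1],[[-0.005,0,-0.001],[0,0,0],1],[[-0.003,0,0],[0,0,0],1],[[0,0,0],[0,0,0],1]])

```text
time: 8.1
eef_pos: [0.5074, 0.1738, 0.1885]
orientation: [0.001, 0.235, 0.972, 0.0]
force: [-0.6, -0.4, 0.1]
gripper_width: -0.001
grasp_force: 0.0
```

Emit:
drive_tool(motion=[[[-0.003,0,0],[0,0,0],1],[[-0.003,0,0],[0,0,0],1],[[0,0,0],[0,0,0],1]])

```text
time: 8.4
eef_pos: [0.5125, 0.1711, 0.1883]
orientation: [0.0, 0.235, 0.972, 0.0]
force: [0.8, 0.2, -0.6]
gripper_width: -0.0
grasp_force: 0.0
```

```bash
python3 p.py -.0235 -.037 .1668
```

```text
t 8.4 shift_mm [-5.6 -1.3 -0.5] turn [0.01 0.04 0.  ] F [ 0.8  0.2 -0.6] w -0.0 tip jar [-0.0291 -0.0357  0.1663]
```

Emit:
drive_tool(motion=[[[-0.003,0,0],[0,0,0],1],[[-0.002,0,0],[0,0,0],1],[[0,0,0],[0,0,0],1]])

```text
time: 8.7
eef_pos: [0.5169, 0.1688, 0.1883]
orientation: [0.0, 0.235, 0.972, -0.0]
force: [0.3, -0.3, -0.0]
gripper_width: -0.005
grasp_force: 0.0
```

Emit:
drive_tool(motion=[[[-0.002,0,0],[0,0,0],1],[[-0.001,0,0],[0,0,0],1],[[0,0,0],[0,0,0],1]])

```text
time: 9.0
eef_pos: [0.5175, 0.1684, 0.1882]
orientation: [-0.002, 0.235, 0.972, 0.0]
force: [-6.0, 3.3, 3.5]
gripper_width: -0.001
grasp_force: 3.1
```

Emit:
drive_tool(motion=[[[-0.002,0,0],[0,0,0],1],[[0,0,0],[0,0,0],1]])

```text
time: 9.2
eef_pos: [0.5186, 0.1666, 0.1878]
orientation: [-0.003, 0.235, 0.972, -0.001]
force: [-7.5, 0.2, 4.0]
gripper_width: 0.003
grasp_force: 3.2
```

Contact is right where the upright stop should be. I retract, hover and check.

Emit:
drive_tool(motion=[[[0.015,0,0],[0,0,0],1],[[0,0,-0.045],[0,0,0],1],[[0,0,-0.045],[0,0,0],1],[[0,0,-0.045],[0,0,0],1],[[0.04,0,0],[0,0,0],1],[[0,0,0],[0,0,0],1],[[0,0,0],[0,0,0],1]])

```text
time: 9.9
eef_pos: [0.4714, 0.1921, 0.3233]
orientation: [0.001, 0.234, 0.972, 0.0]
force: [0.3, 0.4, -0.0]
gripper_width: -0.001
grasp_force: 0.0
```

```bash
python3 p.py 0 0 .3
python3 - <<'E'
from fit2 import *
for n in('wrist','scene','top'):snap(n,n+'4')
a=load('wrist4')['img'];b=load('scene4')['img'][140:240,215:315];c=load('top4')['img'][160:260,190:290]
q=[.5547,.1895,-.475]
P=[pt(q,0,0,.149)]+[pt(q,*crown(r,tt,y,0.)) for r in(.1348,) for tt in(-.0125,.0125) for y in(-.062,.062)]
for w in(.85,.7):
  P.append(pt(q,*crown(.1278+.109*np.sin(w)+.005*np.cos(w),0,.109*np.cos(w)-.005*np.sin(w),0.)))
for n in('wrist','scene','top'): print(n,np.round(proj(load(n+'4'),P),0).tolist())
r=lambda i,w,h:cv2.resize(i,(w,h),interpolation=cv2.INTER_CUBIC)
cv2.imwrite('pics/c4.png',np.vstack([np.hstack([r(b,400,300),r(c,400,300)]),np.hstack([r(a,400,300),np.zeros((300,400,3),np.uint8)])])[:,:,::-1])
E
```

```text
t 9.9 shift_mm [-75.3  35.6   1.4] turn [0.03 0.09 0.09] F [ 0.3  0.4 -0. ] w -0.0 tip jar [-0.0753 -0.0357  0.3013]
wrist [[310.0, 267.0], [244.0, 272.0], [383.0, 271.0], [245.0, 296.0], [380.0, 296.0], [424.0, 342.0], [434.0, 331.0]]
scene [[273.0, 185.0], [271.0, 188.0], [267.0, 165.0], [280.0, 188.0], [275.0, 164.0], [271.0, 141.0], [270.0, 142.0]]
top [[245.0, 207.0], [263.0, 220.0], [221.0, 200.0], [267.0, 211.0], [225.0, 191.0], [216.0, 190.0], [213.0, 189.0]]
```

View pics/c4.png

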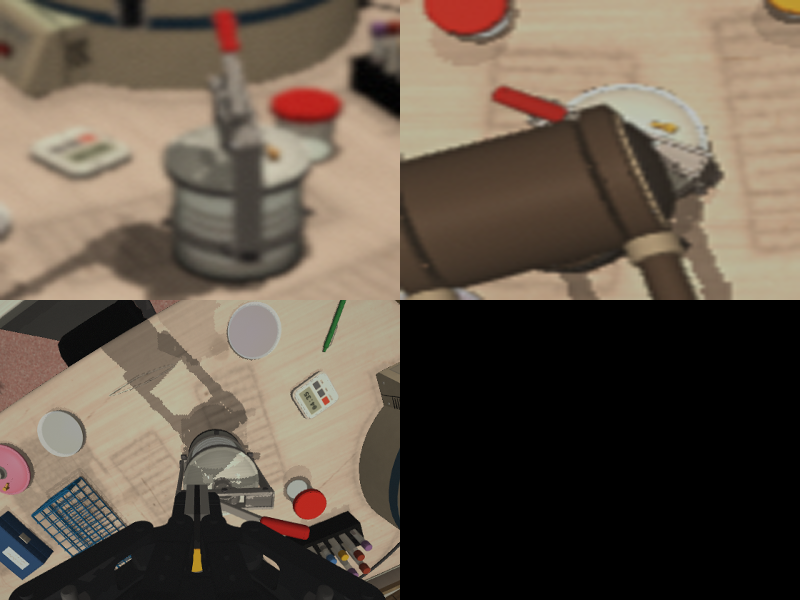

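The scene view shows the strap vertical and the lever raised, with its end at about (270,145), which is roughly 0.7 rad above level. The wrist view has the crown's end at (382,266–291), matching the upright model. Now I go above and inside the lever grip.

Emit:
drive_tool(motion=[[[-0.025,0.02,0],[0,0,0],1],[[-0.025,0.02,0],[0,0,0],1],[[-0.024,0.016,0],[0,0,0],1],[[0,0,0],[0,0,0],1],[[0,0,0.03],[0,0,0],1],[[0,0,0.033],[0,0,0],1],[[0,0,0],[0,0,0],1]])

```text
time: 10.75
eef_pos: [0.5594, 0.2062, 0.2538]
orientation: [-0.006, 0.236, 0.972, -0.003]
force: [-1.4, -0.0, -0.4]
gripper_width: -0.0
grasp_force: 0.0
```

```bash
python3 p.py -.001 .05 .238
```

```text
t 10.75 shift_mm [-2.4 33.  -6.5] turn [-0.51 -0.53 -0.03] F [-1.4 -0.  -0.4] w -0.0 tip jar [-0.0035  0.017   0.2318]
```

Emit:
drive_tool(motion=[[[-0.002,0.006,0],[0,0,0],1],[[0,0.006,0],[0,0,0],1],[[0,0.004,0],[0,0,0],1],[[0,0.003,0],[0,0,0],1],[[0,0.003,0],[0,0,0],1],[[0,0,0],[0,0,0],1]])

```text
time: 11.35
eef_pos: [0.5756, 0.227, 0.2608]
orientation: [0.0, 0.235, 0.972, 0.0]
force: [0.4, 0.4, 0.3]
gripper_width: 0.002
grasp_force: 0.0
```

```bash
python3 p.py -.001 .05 .232
```

```text
t 11.35 shift_mm [2.4 7.1 6.8] turn [0.04 0.04 0.04] F [0.4 0.4 0.3] w 0.0 tip jar [0.0014 0.0429 0.2388]
```

Emit:
drive_tool(motion=[[[0.002,0.003,0],[0,0,0],1],[[0,0.003,0],[0,0,0],1],[[0,0,0],[0,0,0],1]])

```text
time: 11.65
eef_pos: [0.5762, 0.233, 0.2602]
orientation: [-0.0, 0.235, 0.972, 0.0]
force: [-0.1, -0.5, 0.5]
gripper_width: -0.001
grasp_force: 0.2
```

Emit:
drive_tool(motion=[[[0,0.003,0],[0,0,0],1],[[0,0.002,0],[0,0,0],1],[[0,0,0],[0,0,0],1]])

```text
time: 11.95
eef_pos: [0.5786, 0.2374, 0.2603]
orientation: [0.0, 0.235, 0.972, 0.0]
force: [-0.2, 0.0, 0.1]
gripper_width: -0.002
grasp_force: 0.3
```

```bash
python3 p.py -.001 .05 .232
```

```text
t 11.95 shift_mm [ 0.4 -3.5  6.3] turn [0.01 0.   0.01] F [-0.2  0.   0.1] w -0.0 tip jar [-0.0006  0.0535  0.2383]
```

Emit:
drive_tool(motion=[[[0,0.004,0.003],[0,0,0],1],[[0,0.003,0.004],[0,0,0],1],[[0,0.003,0.005],[0,0,0],1],[[0,0,0],[0,0,0],1]])

```text
time: 12.35
eef_pos: [0.5834, 0.2469, 0.2479]
orientation: [0.0, 0.235, 0.972, 0.001]
force: [-0.1, 0.9, 1.5]
gripper_width: 0.002
grasp_force: 0.4
```

```bash
python3 p.py -.001 .0688 .2188
```

```text
t 12.35 shift_mm [0.3 4.6 7.1] turn [0.06 0.01 0.03] F [-0.1  0.9  1.5] w 0.0 tip jar [-0.0007  0.0642  0.2259]
```

Emit:
drive_tool(motion=[[[0,0.003,0.004],[0,0,0],1],[[0,0.003,0.004],[0,0,0],1],[[0,0.002,0.004],[0,0,0],1],[[0,0.001,0.004],[0,0,0],1],[[0,0,0],[0,0,0],1]])

```text
time: 12.85
eef_pos: [0.5873, 0.2545, 0.2317]
orientation: [-0.0, 0.235, 0.972, 0.0]
force: [0.3, 0.5, 1.0]
gripper_width: 0.002
grasp_force: 0.8
```

```bash
python3 p.py -.001 .0762 .2019
```

```text
t 12.85 shift_mm [0.2 3.5 7.8] turn [ 0.02 -0.01  0.02] F [0.3 0.5 1. ] w 0.0 tip jar [-0.0008  0.0727  0.2097]
```

Emit:
drive_tool(motion=[[[0,0.001,0.004],[0,0,0],1],[[0,0.001,0.004],[0,0,0],1],[[0,0.001,0.004],[0,0,0],1],[[0,0,0],[0,0,0],1]])

```text
time: 13.25
eef_pos: [0.5885, 0.2568, 0.2195]
orientation: [0.0, 0.235, 0.972, -0.0]
force: [1.9, 3.6, 2.7]
gripper_width: 0.003
grasp_force: 1.7
```

Emit:
drive_tool(motion=[[[0,0,0.004],[0,0,0],1],[[0,0,0.003],[0,0,0],1],[[0,0,0],[0,0,0],1]])

```text
time: 13.55
eef_pos: [0.5891, 0.2574, 0.2133]
orientation: [0.001, 0.235, 0.972, 0.001]
force: [2.1, 5.0, 3.8]
gripper_width: 0.0
grasp_force: 2.2
```

```bash
python3 p.py -.001 .078 .184
```

```text
t 13.55 shift_mm [0.6 1.9 7.3] turn [ 0.12  0.04 -0.  ] F [2.1 5.  3.8] w 0.0 tip jar [-0.0004  0.0761  0.1913]
```

Emit:
drive_tool(motion=[[[0,0.002,0.003],[0,0,0],1],[[0,0.001,0.003],[0,0,0],1],[[0,0,0.002],[0,0,0],1],[[0,0,0],[0,0,0],1]])

```text
time: 13.95
eef_pos: [0.5912, 0.2592, 0.2099]
orientation: [0.002, 0.235, 0.972, 0.0]
force: [-3.7, -0.1, 19.6]
gripper_width: 0.002
grasp_force: 8.9
```

Emit:
drive_tool(motion=[[[0,0,0.002],[0,0,0],1],[[0,0,0],[0,0,0],1]])

```text
time: 14.15
eef_pos: [0.5921, 0.2599, 0.2095]
orientation: [0.003, 0.235, 0.972, 0.001]
force: [-4.1, 0.8, 22.4]
gripper_width: -0.001
grasp_force: 10.7
```

```bash
python3 p.py -.001 .078 .184
```

```text
t 14.15 shift_mm [ 2.1 -1.7  3.5] turn [0.22 0.26 0.01] F [-4.1  0.8 22.4] w -0.0 tip jar [0.0011 0.0797 0.1875]
```

Hard stop: 22 N at tip z 0.1875. I retract and check the lever's angle from its red pixels.

Emit:
drive_tool(motion=[[[0,0,-0.02],[0,0,0],1],[[0,0,-0.04],[0,0,0],1],[[0.04,-0.03,-0.04],[0,0,0],1],[[0.04,-0.03,0],[0,0,0],1],[[0.04,-0.03,0],[0,0,0],1],[[0.04,-0.03,0],[0,0,0],1],[[0,0,0],[0,0,0],1],[[0,0,0],[0,0,0],1]])

```text
time: 14.95
eef_pos: [0.4017, 0.2261, 0.2929]
orientation: [-0.001, 0.235, 0.972, -0.002]
force: [-0.4, 0.4, -0.0]
gripper_width: -0.001
grasp_force: 0.0
```

Run:
```python
from fit2 import *
q=[.5547,.1895,-.475]
def seg(c,x0,x1,y0,y1):
    im=c['img'][y0:y1,x0:x1].astype(int);m=((im[...,0]>90)&(im[...,0]>2*im[...,1])).astype(np.uint8)
    n,l,st,ce=cv2.connectedComponentsWithStats(m)
    for i in range(1,n):
        if st[i,4]>12:
            ys,xs=np.where(l==i);v=np.c_[xs,ys]-ce[i];d=np.linalg.svd(v,full_matrices=False)[2][0]
            pr=v@d;print('  cen',np.round(ce[i]+[x0,y0],1),'ends',np.round(ce[i]+d*pr.min()+[x0,y0],1),np.round(ce[i]+d*pr.max()+[x0,y0],1),st[i,4])
for n,b in(('scene',(230,320,120,220)),('top',(180,290,140,260)),('wrist',(0,560,0,420))):
    c=snap(n,n+'5');print(n);seg(c,*b)
    for la in(0,.1,.2,.4):
        P=[pt(q,*crown(.1278+u*np.sin(la)+.005*np.cos(la),0,u*np.cos(la)-.005*np.sin(la),0.)) for u in(.059,.084,.109)]
        print('  la',la,np.round(proj(c,P),1).tolist())
print(get_state()['eef_pos'],get_state()['force'])
```

```text
scene
  cen [270.1 159.2] ends [268.5 157.5] [271.8 161.2] 19
  cen [291.  174.9] ends [283.  174.8] [299. 175.] 154
  la 0 [[271.3, 165.6], [270.5, 161.2], [269.8, 156.9]]
  la 0.1 [[271.3, 164.1], [270.5, 159.0], [269.8, 154.1]]
  la 0.2 [[271.3, 162.7], [270.6, 157.0], [269.8, 151.5]]
  la 0.4 [[271.5, 160.4], [270.7, 153.7], [270.0, 147.0]]
top
  cen [205.9 160.8] ends [206.3 150.9] [205.5 171.1] 328
  cen [215.1 192.6] ends [207.7 189.4] [222.5 195.8] 82
  la 0 [[224.2, 195.9], [215.7, 191.8], [207.3, 187.8]]
  la 0.1 [[224.1, 195.8], [215.5, 191.6], [206.9, 187.4]]
  la 0.2 [[224.3, 195.7], [215.6, 191.4], [206.9, 187.1]]
  la 0.4 [[225.2, 195.9], [216.7, 191.6], [208.1, 187.2]]
wrist
  cen [ 79.5 145. ] ends [103.7 139.8] [ 52.9 150.8] 450
  cen [457.7 203.1] ends [457.8 198. ] [457.5 208. ] 61
  cen [439.9 342.2] ends [419.  334.5] [456.3 348.3] 720
  cen [388.8 375. ] ends [387.5 373.4] [390.7 377.3] 14
  la 0 [[377.7, 371.4], [404.6, 370.7], [431.1, 369.8]]
  la 0.1 [[378.6, 376.3], [406.8, 377.7], [435.0, 378.8]]
  la 0.2 [[378.9, 381.3], [408.1, 384.9], [437.8, 388.3]]
  la 0.4 [[377.3, 391.4], [407.8, 399.9], [439.7, 408.5]]
[0.4048677  0.22745943 0.29452912] [ 0.75901602 -0.24800692 -0.66315697]
```

Run:
```python
from fit2 import *
q=[.5530,.1915,-.475]
for n in('scene4','scene5'):
    c=load(n);im=c['img'].astype(int)[135:172,262:280];m=(im[...,0]-im[...,1]>45)
    ys,xs=np.where(m);print(n,[(int(y)+135,int(xs[ys==y].min())+262,int(xs[ys==y].max())+262) for y in sorted(set(ys))])
def top(la): # grip top-face & underside end corners
    return [pt(q,*crown(.1278+u*np.sin(la)+w*np.cos(la),0,u*np.cos(la)-w*np.sin(la),0.)) for u,w in((.059,.010),(.059,0),(.109,.010),(.109,0))]
for la in(0,.05,.1,.2,.7,.85): print(la,np.round(proj(load('scene5'),top(la))[:,1],1))
```

```text
scene4 [(143, 269, 272), (144, 268, 273), (145, 268, 273), (146, 268, 273), (147, 268, 273), (148, 269, 273), (149, 269, 274), (150, 269, 274), (151, 269, 274), (152, 269, 274), (153, 269, 274), (154, 269, 274), (155, 270, 274), (156, 270, 274), (157, 271, 273)]
scene5 [(156, 269, 270), (157, 268, 271), (158, 268, 272), (159, 268, 272), (160, 268, 273), (161, 269, 273), (162, 269, 272)]
0 [164.  166.8 155.4 158.1]
0.05 [163.3 166.  154.  156.6]
0.1 [162.7 165.2 152.6 155.2]
0.2 [161.4 163.8 150.1 152.5]
0.7 [157.6 158.7 141.7 142.8]
0.85 [157.4 158.  140.7 141.3]
```

Red grip's top row is at 156, against 155.4 predicted for a level lever (152.6 for 0.1 rad up). It stayed fully down after release, so I hand the job in.

```bash
python3 -c "
from cell import *
print(finish_job())"
```

```text
the job is handed in; nothing more can be done
None
```

I handed the job in at about 15 s of the 58 s: the lid is pressed home, the strap is upright, and the cam lever is fully down and stayed down when I let go. I couldn't measure the cam's force on the lid directly, and the hand-in gave no verdict.

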